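# Return the bench things to their fitted trays

### The arm

A 6-joint arm with a two-finger parallel gripper is mounted at the origin on a cart in front of the work surface, level with it; the furniture and walls round the work are solid. World frame = base frame: x ahead of the robot, y to its left, z up, the work surface at z = 0. Lengths are in m, angles in rad, forces in N, time in s.
With the tool pointing down it reaches from about 0.25 to 0.8 m from the base axis. Payload 3.9 kg.
Tool frame: the origin (TCP) lies at the very end of the fingers, on their centre line; the grasp point (between the pads) lies 19 mm behind it; y points along the fingers, z is the direction in which the jaws open and shut, and the axes are right-handed (so a half turn about y gives the same grasp; the last joint's range is limited). The gripper opens to 85 mm and grips with 20 to 120 N. Pads are 22 mm wide; open, the fingers measure 114 mm over their backs; the gripper's body (76 mm by 85 mm) begins 54 mm behind the grasp point. The pads swing forward as they close: fully open they stand 13 mm farther back than shut.
Start: joints at [1.172, 0.26, -0.138, 1.173, 0, 1.571], TCP at [0.204, 0.484, 0.231] pointing down, gripper open.
Joint ranges: [-2.78, 2.78], [-0.83, 1.72], [-1.28, 1.37], [-1.9, 2.12], [-1.57, 1.48], [-3.14, 3.14]. Speed limits (rad/s): [2.57, 2.57, 3.14, 3.14, 3.14, 3.14].

### API

Orientations are given as a unit quaternion [w, x, y, z].
In Python, from rig import status, viewer, robot gives the robot as it stands.
- The arm moves only by the tool carry_out, never from a script. Its argument "targets" is one flat list of numbers, 6 for each row, row after row: the shift along the tool's x, y, z in mm, then the turn, a rotation vector about the tool's x, y, z in degrees. A call has exactly 8 rows; each row is the pose to reach, as a shift and turn from the pose measured when the call began, along the tool's axes at that moment; what a row does not reach only later rows make up. A row lasts 1/10 s, in which the tool goes at most 50 mm and 8.59 degrees, less where a joint would pass 70% of its speed; a pose out of reach is approached as far as the arm can. A call with a gripper value outside its range is refused whole. "jaw" is the opening in per cent of the stroke, from 0 (shut) to 100 (fully open), set as the call begins (left out, the last holds). The fingers move at their own pace and stop on an object; the grip force is fixed at half the most. Time passes only in rows, so rows that repeat a pose let the fingers close, or fill a call up. It gives the time, the measured TCP pose, the force and the opening at its end, in the units of the state.
- status.get_state(): the state, without advancing time (a new reading comes with each control period).
- viewer.get_image(name): name is "scene" or "top" or "wrist"; returns a dict with "frame" (384x512x3 uint8, red, green, blue), "z_map" (384x512 float32, m along the optical axis (not along the pixel's ray), 0 where there is no reading), "intrinsics" (3x3 intrinsics, pixels), "R" (3x3) and "t" (3): a world point X has camera coordinates R X + t. Camera axes: x right, y down, z forward; pixel columns grow to the right and rows downward; lengths in m; the calibration is good to about 2 mm. A picture is of the moment at which its call begins.
- robot.finish_job(): hands the job in, once; it reports no verdict.
The state is a dict: "t": time; "q": joint angles; "joint_velocities": joint speeds; "tau": joint torques, N m; "tool_pos": TCP position; "tcp_rot": TCP orientation; "contact_force": force on the tool from outside, world axes, zero at the start; "torque": the same for the moment, N m; "width": opening from 0.0 (shut) to 1.0 (fully open).
Only numpy, scipy, OpenCV 4.12 (cv2) and the standard library are available. Lean on these libraries where they do the work, as an engineer would, in place of code of your own. Each camera call takes 0.05 s, during which the arm holds its last target. There are 200 camera calls.

### The job

Tidy the test bench: put the square white timer, the small tube rack, the roll of tape and the white marker pen lying in front of you each into the shallow grey tray that fits it in shape and size. Each must end up lying flat on the floor of its tray, within the rim, the right way up; do not disturb the sample tube that stands alone at the right.

Things in the scene. Friction and masses are not known exactly. Their poses are not given: they have to be found in the camera images.
- timer: white square bench timer with a red dial on top, 62 x 62 x 46 mm (the white case is 30 mm high). Loose, upright. Origin: centre of its underside; x and y along its sides, z up. Grip it across two opposite sides of the case
- small_rack: small beige rack full of tiny pale tubes, in front of the robot (a like one far to the right is not meant), 58 (x) x 86 (y) x 43 mm, its case 36 mm high, tube caps above that. Loose, upright. Origin: centre of its underside; y along the long side, z up. Grip it across its 58 mm side
- tape: roll of beige tape lying flat in front of the robot (another roll, far to the left, is not meant), 66 mm across, 19 mm high, with a round hole of about 40 mm. Loose. Origin: centre of its underside; z up. Grip it across its diameter or by its wall (one finger in the hole)
- pen: white marker pen with a black cap, lying down, 126 mm long (y), 13 mm thick. Loose; it does not roll by itself. Origin: middle of its length, on its underside at the start; y along the pen
- pen_mid (a point): the point on the pen's axis at the middle of its length, 6.5 mm above its underside; axes as the pen's
- square_tray: fixed shallow grey tray with a flat floor, 86 x 86 x 9 mm outside, recess 78 x 78 mm; recess floor 3 mm and rim top 9 mm above the worktop, rim 4 mm thick with a 46 mm finger cut-out in the middle of all four sides. Origin: centre of its underside, on the worktop; y axis along a side, z up. Belongs to the timer; any quarter turn is right
- rack_tray: fixed shallow grey tray with a flat floor, 82 (x) x 110 (y) x 9 mm outside, recess 74 x 102 mm; recess floor 3 mm and rim top 9 mm above the worktop, rim 4 mm thick with a 50 mm finger cut-out in the middle of both long sides. Origin: centre of its underside, on the worktop; y axis along its long side, z up. Belongs to the small tube rack, either way round
- round_tray: fixed shallow round grey tray with a flat floor, 92 mm across outside, recess 84 mm across; recess floor 3 mm and rim top 9 mm above the worktop, rim 4 mm thick with gaps about 22 mm wide where its x and y axes cross it. Origin: centre of its underside, on the worktop; z up. Belongs to the roll of tape, turned any way
- pen_tray: fixed shallow grey tray with a flat floor, 39 (x) x 152 (y) x 9 mm outside, recess 31 x 144 mm; recess floor 3 mm and rim top 9 mm above the worktop, rim 4 mm thick with a 56 mm finger cut-out in the middle of both long sides. Origin: centre of its underside, on the worktop; y axis along its long side, z up. Belongs to the marker pen, either way round
- spare_tube: yellow-capped sample tube standing upright alone at the right, beside the rows of white test cassettes, 15 mm across, 97 mm high; leave it alone. Origin: centre of its underside
There are look-alikes about, which are no part of the job. Leave any black or pink look-alike of the tape alone.

How it is judged:
At the end, for the whole second after the job is handed in: Each thing rests flat inside its own tray: centre within 12 mm of the tray's along each tray axis, underside at most 2.5 mm above the tray floor, level within 0.06 rad; rack and pen in line with the tray within 0.35 rad, either way round. Standing tube moved under 30 mm (x of timer in the frame of square_tray between -0.012 and 0.012 m and y of timer in the frame of square_tray between -0.012 and 0.012 m and z of timer in the frame of square_tray below 0.0055 m and linear speed of each of timer, small_rack, tape, pen below 0.01 m/s and angle between each of timer, small_rack, tape's own z axis and vertical below 0.06 rad and x of small_rack in the frame of rack_tray between -0.012 and 0.012 m and y of small_rack in the frame of rack_tray between -0.012 and 0.012 m and z of small_rack in the frame of rack_tray below 0.0055 m and angle between the y axis of small_rack and the y axis of rack_tray, either way round below 0.35 rad and x of tape in the frame of round_tray between -0.012 and 0.012 m and y of tape in the frame of round_tray between -0.012 and 0.012 m and z of tape in the frame of round_tray below 0.0055 m and x of pen_mid in the frame of pen_tray between -0.012 and 0.012 m and y of pen_mid in the frame of pen_tray between -0.012 and 0.012 m and z of pen_mid in the frame of pen_tray below 0.012 m and angle between the y axis of pen and the y axis of pen_tray, either way round below 0.35 rad and angle between pen's own y axis and vertical between 1.511 and 1.631 rad); the robot touches nothing.
It fails at once if the standing sample tube is moved more than 30 mm (distance of spare_tube from where it was at the start of the episode above 0.03 m).
It also fails if it takes over 90 s, if anything falls off the work surface, if the arm or the gripper's body presses on something with over 40 N, if the wrist force passes 120 N, or if a joint passes its speed limit or range.

## Working session

There is one attempt and no reset: what is moved stays moved. The work goes in short steps, Python scripts to look and compute and a tool call to move; the robot and the scene stay as the last step left them, time stands still between calls to the robot, and variables do not carry over. Pictures are saved under pics/ and viewed, about 12 in all and at most 16, crops included, and the job is handed in when it is done.

Besides the shell and the picture viewer there is one more tool, called after "Emit:" by a JSON object that holds its "op" and its "data", one argument or row to a line. carry_out: Moves the arm, as the interface text tells. Its arguments: {"type":"object","properties":{"targets":{"type":"array"},"jaw":{"type":"number"}},"required":["targets"]}

```bash
ls; mkdir -p pics
cat > h.py <<'E'
import numpy as np, cv2
from rig import status, viewer, robot
def snap(n,f):
    d=viewer.get_image(n); cv2.imwrite(f'pics/{f}.png',d['frame'][:,:,::-1]); np.savez(f'pics/{f}.npz',**d); return d
def cast(d,u,v,z):
    K,R,t=[np.array(d[k]) for k in('intrinsics','R','t')]
    c=-R.T@t; r=R.T@np.linalg.inv(K)@np.array([u,v,1.]); return c+r*(z-c[2])/r[2]
def cloud(d):
    K,R,t=[np.array(d[k]) for k in('intrinsics','R','t')]
    v,u=np.mgrid[:384,:512]; Z=d['z_map']
    P=np.stack([(u-K[0,2])/K[0,0]*Z,(v-K[1,2])/K[1,1]*Z,Z],-1)
    return (P-t)@R
E
python3 - <<'E'
from h import *
s=status.get_state(); print(s)
a=snap('top','top0');b=snap('scene','scene0')
for d in(a,b): print(d['intrinsics'],-d['R'].T@d['t'],d['R'])
cv2.imwrite('pics/both.png',cv2.resize(np.vstack([a['frame'],b['frame']])[:,:,::-1],None,fx=.78,fy=.78))
E
```

```text
pics
{'t': 0.0, 'q': array([ 1.17198671e+00,  2.60654273e-01, -1.39402784e-01,  1.17266323e+00,
       -2.39467881e-05,  1.57079597e+00]), 'joint_velocities': array([-0.00020358, -0.00072988, -0.00038174,  0.00028182,  0.00016388,
       -0.0002963 ]), 'tau': array([ 1.56595244e-03, -4.05678391e+01,  2.53920794e+01,  1.88836682e-02,
        3.48779258e-05,  4.12406749e-07]), 'tool_pos': array([0.20361091, 0.48316813, 0.23046772]), 'tcp_rot': array([-0.6924265 ,  0.69376334, -0.14019418,  0.13994129]), 'contact_force': array([ 0.70330125,  0.25490733, -0.72870358]), 'torque': array([-0.0407327 , -0.05085401,  0.0617545 ]), 'width': 1.0010933118643044}
[[482.18784821   0.         254.10434275]
 [  0.         482.18784821 196.45656383]
 [  0.           0.           1.        ]] [ 0.39813111 -0.03585057  1.53020415] [[-0.02741262 -0.99962249  0.00184946]
 [-0.99838185  0.0272863  -0.04989128]
 [ 0.04982198 -0.00321412 -0.99875294]]
[[445.80479358   0.         252.15747618]
 [  0.         445.80479358 191.41114537]
 [  0.           0.           1.        ]] [-0.59452285 -0.69212703  1.12055824] [[ 0.53323354 -0.84596098 -0.00346485]
 [-0.55625093 -0.34752925 -0.75485649]
 [ 0.63737501  0.40444212 -0.65588083]]
```

View pics/top0.png

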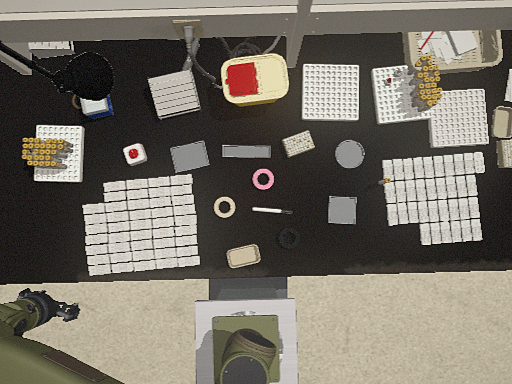

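View pics/scene0.png

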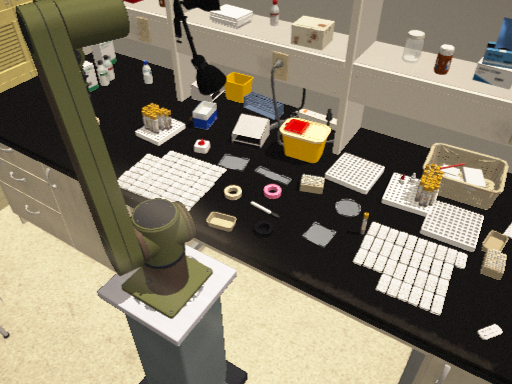

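The top view shows the timer at (134,154), rack tray (190,156), pen tray (246,152), rack (299,144), round tray (350,153), square tray (342,209), tape (224,207), pen (272,210) and spare tube (about 386,181). The scene view agrees with this layout.

```bash
cat >> h.py <<'E'
def meas(d,box,z,lo=60,name=''):
    u0,v0,u1,v1=box; g=d['frame'][v0:v1,u0:u1].max(2)
    m=(g>lo).astype(np.uint8); cs,_=cv2.findContours(m,cv2.RETR_EXTERNAL,cv2.CHAIN_APPROX_NONE)
    c=max(cs,key=cv2.contourArea)[:,0].astype(float)+[u0,v0]
    P=np.array([cast(d,u,v,z)[:2] for u,v in c]).astype(np.float32)*1000
    (x,y),(w,h),a=cv2.minAreaRect(P)
    # long-side angle in world
    b=cv2.boxPoints(((x,y),(w,h),a)); e=[b[1]-b[0],b[2]-b[1]]; e=max(e,key=np.linalg.norm)
    an=np.degrees(np.arctan2(e[1],e[0]))%180
    print(name,'xy',round(x,1),round(y,1),'size',round(max(w,h),1),round(min(w,h),1),'long-side angle from x',round(an,1)); return x,y,an
E
python3 - <<'E'
from h import *
d=dict(np.load('pics/top0.npz'))
for n,b,z,lo in [('timer',(115,136,153,174),.03,110),('rack_tray',(166,135,212,177),.009,60),('pen_tray',(217,140,276,164),.009,60),('rack',(277,126,321,162),.04,70),('round',(328,132,372,173),.009,60),('square',(322,190,362,228),.009,60),('tape',(209,193,240,222),.019,90),('pen',(246,200,298,219),.007,60),('tube',(376,170,391,190),.09,80)]:
    meas(d,b,z,lo,n)
c=[cv2.resize(d['frame'][120:240,110:400,::-1],None,fx=2.7,fy=2.7,interpolation=cv2.INTER_CUBIC)][0]
cv2.imwrite('pics/crop0.png',c)
E
```

```text
timer xy 616.2 329.1 size 63.1 62.9 long-side angle from x 107.3
rack_tray xy 607.7 161.2 size 112.3 83.0 long-side angle from x 101.5
pen_tray xy 619.1 -19.0 size 152.4 38.3 long-side angle from x 88.4
rack xy 634.1 -181.6 size 91.6 61.4 long-side angle from x 108.5
round xy 601.5 -347.9 size 91.9 90.5 long-side angle from x 43.1
square xy 424.4 -316.0 size 88.3 85.7 long-side angle from x 85.6
tape xy 443.0 53.0 size 65.9 62.7 long-side angle from x 88.4
pen xy 430.2 -96.0 size 127.2 13.9 long-side angle from x 83.7
tube xy 510.4 -431.1 size 57.4 36.0 long-side angle from x 177.6
```

View pics/crop0.png

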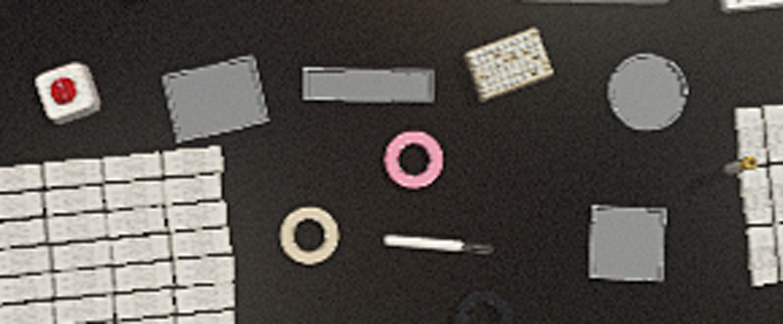

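```bash
cat >> h.py <<'E'
from scipy.spatial.transform import Rotation as Ro
def plan(*wps):
    """wps: (x,y,z mm, jaw yaw deg mod 180, nrows). prints rows in tool axes of the present pose"""
    s=status.get_state(); w=s['tcp_rot']; R0=Ro.from_quat(np.r_[w[1:],w[0]]); p0=s['tool_pos']*1000
    z=R0.as_matrix()[:,2]; y0=np.degrees(np.arctan2(z[1],z[0]))
    print('now',p0.round(1),'yaw',y0.round(1),'q6',s['q'][5].round(2),'w',round(s['width'],3),'F',s['contact_force'].round(1),'t',s['t'])
    rows=[];pp,py=p0,0.
    for x,y,zz,yaw,n in wps:
        dy=(yaw-y0+90)%180-90
        if yaw is not None:
            # target: fingers exactly down, z axis at yaw
            a=np.radians(y0+dy); Z=np.array([np.cos(a),np.sin(a),0]);Y=np.array([0,0,-1.])
            Rt=Ro.from_matrix(np.stack([np.cross(Y,Z),Y,Z],1)); rv=(R0.inv()*Rt).as_rotvec(degrees=True)
        q=np.array([x,y,zz])
        pr=rows[-1] if rows else np.zeros(6)
        tg=np.r_[R0.inv().apply(q-p0),rv]
        for k in range(1,n+1): rows.append(pr+(tg-pr)*k/n)
    for r in rows: print([round(float(v),1) if abs(v)<20 else round(float(v)) for v in r])
E
python3 - <<'E'
from h import *
plan((616,329,170,17.3,8))
plan((616,329,170,107.3,8))
E
```

```text
now [203.6 483.2 230.6] yaw 67.2 q6 1.57 w 1.003 F [-0.   0.6 -0.4] t 0.1
[55, 7.6, 2.3, 0.0, 6.2, 0.0]
[110, 15.1, 4.5, 0.0, 12.5, 0.0]
[165, 23, 6.8, 0.0, 18.7, 0.0]
[220, 30, 9.0, 0.0, 25, 0.0]
[275, 38, 11.3, 0.1, 31, 0.0]
[330, 45, 13.6, 0.1, 37, 0.0]
[385, 53, 15.8, 0.1, 44, 0.0]
[440, 61, 18.1, 0.1, 50, 0.0]
now [203.6 483.2 230.6] yaw 67.2 q6 1.57 w 1.003 F [-0.   0.6 -0.4] t 0.1
[55, 7.6, 2.3, 0.0, -5.0, -0.0]
[110, 15.1, 4.5, 0.0, -10.0, -0.0]
[165, 23, 6.8, 0.0, -15.1, -0.0]
[220, 30, 9.0, 0.0, -20, -0.0]
[275, 38, 11.3, 0.1, -25, -0.0]
[330, 45, 13.6, 0.1, -30, -0.0]
[385, 53, 15.8, 0.1, -35, -0.0]
[440, 61, 18.1, 0.1, -40, -0.0]
```

Emit:
{"op": "carry_out", "data": {
  "targets": [50, 7, 2, 0, 6, 0, 100, 14, 4, 0, 12, 0, 150, 21, 6, 0, 18, 0, 200, 28, 8, 0, 24, 0, 250, 35, 10, 0, 30, 0, 300, 42, 12, 0, 36, 0, 350, 50, 14, 0, 43, 0, 400, 55, 16, 0, 50, 0],
  "jaw": 100
}}

```text
t: 0.9
tool_pos: [0.5757, 0.3427, 0.1747]
tcp_rot: [-0.567, 0.569, -0.421, 0.421]
contact_force: [0.1, 1.5, 0.5]
width: 1.001
```

Run:
```python
from h import *
plan((616,329,120,17.3,8))
d=snap('wrist','w1'); print(d['intrinsics'],-d['R'].T@d['t'],d['R'])
```

```text
now [575.7 342.7 174.7] yaw 16.9 q6 1.81 w 1.001 F [0.1 1.5 0.5] t 0.9
[3.1, 6.8, 4.3, 0.0, -0.1, 0.0]
[6.2, 13.7, 8.7, 0.0, -0.1, 0.0]
[9.3, 20, 13.0, 0.1, -0.2, 0.0]
[12.4, 27, 17.4, 0.1, -0.2, 0.0]
[15.4, 34, 22, 0.1, -0.3, 0.1]
[18.5, 41, 26, 0.1, -0.3, 0.1]
[22, 48, 30, 0.1, -0.4, 0.1]
[25, 55, 35, 0.2, -0.4, 0.1]
[[289.18687155   0.         256.03994152]
 [  0.         289.18687155 195.77903765]
 [  0.           0.           1.        ]] [0.55439351 0.41415457 0.31789037] [[ 0.95687538  0.29046848 -0.00419144]
 [ 0.27873349 -0.91396163  0.29492673]
 [ 0.0818361  -0.28337642 -0.95551068]]
```

View pics/w1.png

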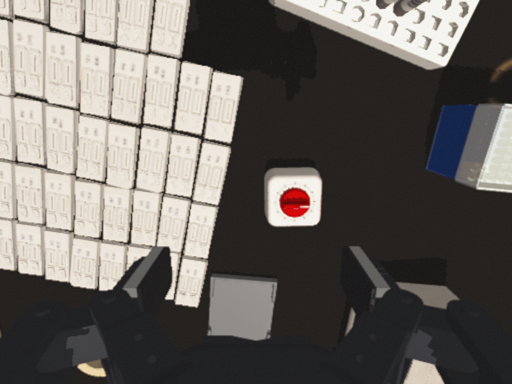

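The wrist view shows the timer at (293,197), nearly square with the jaws; rack tray below at (243,307), fingertips at (150,262) and (365,262).

Run:
```python
from h import *
d=dict(np.load('pics/w1.npz'))
meas(d,(252,158,335,236),.030,120,'timer')
C=cloud(d)
s=status.get_state(); print('tip cloud'); 
for box in ((250,310,125,172),(245,310,340,390)):
    P=C[box[0]:box[1],box[2]:box[3]].reshape(-1,3); P=P[P[:,2]>.1]; i=P[:,2].argmin(); print(P[i],np.percentile(P[:,2],[1,5,50]))
P=C[195:215,280:310].reshape(-1,3);print('timer top',P[:,2].max()); P=C[172:180,280:310].reshape(-1,3);print('case z',np.median(P[:,2]))
```

```text
timer xy 617.1 338.0 size 63.4 57.5 long-side angle from x 107.7
tip cloud
[0.53414039 0.33210687 0.18862829] [0.1907537  0.19488254 0.21312428]
[0.61576801 0.35812445 0.18838318] [0.18980048 0.19326606 0.21224944]
timer top 0.3178903709072346
case z 0.02869609451299024
```

Run:
```python
from h import *
for f,b in(('w1',(252,150,335,240)),('top0',(115,136,153,174))):
    d=dict(np.load(f'pics/{f}.npz')); C=cloud(d)[b[1]:b[3],b[0]:b[2]].reshape(-1,3)
    P=C[(C[:,2]>.022)&(C[:,2]<.06)]; print(f,len(P),cv2.minAreaRect(P[:,:2].astype(np.float32)*1000))
    D=P[P[:,2]>.036]; print('dial',np.median(D,0))
plan((616,333,60,17.3,4),(616,333,4,17.3,4))
```

```text
w1 2773 ((619.1215209960938, 335.2237243652344), (57.14945983886719, 57.74646759033203), 17.59308624267578)
dial [0.61887144 0.33704482 0.03720504]
top0 320 ((617.7876586914062, 331.39404296875), (58.14701461791992, 57.628662109375), 16.234838485717773)
dial [0.6194798  0.33015874 0.03923594]
now [583.4 339.1 173. ] yaw 16.3 q6 1.82 w 1.003 F [ 8.2  0.8 -0.3] t 0.95
[3.6, 28, 7.3, -0.0, -0.2, 0.1]
[7.2, 57, 14.6, -0.1, -0.5, 0.2]
[10.8, 85, 22, -0.1, -0.7, 0.3]
[14.4, 113, 29, -0.1, -1.0, 0.3]
[14.3, 127, 29, -0.1, -1.0, 0.3]
[14.2, 141, 29, -0.1, -1.0, 0.3]
[14.1, 155, 29, -0.1, -1.0, 0.3]
[14.0, 169, 29, -0.1, -1.0, 0.3]
```

Emit:
{"op": "carry_out", "data": {
  "targets": [4, 30, 8, 0, 0, 0, 8, 65, 16, 0, 0, 0, 11, 90, 24, 0, 0, 0, 13, 113, 31, 0, 0.8, 0, 13.6, 130, 31, 0, 0.8, 0, 13.6, 150, 31, 0, 0.8, 0, 13.6, 171, 31, 0, 0.8, 0, 13.6, 171, 31, 0, 0.8, 0]
}}

```text
t: 1.75
tool_pos: [0.6145, 0.3324, -0.0019]
tcp_rot: [-0.56, 0.566, -0.427, 0.429]
contact_force: [-0.4, -0.2, -0.5]
width: 1.0
```

Emit:
{"op": "carry_out", "data": {
  "targets": [0, 0, 0, 0, 0, 0, 0, 0, 0, 0, 0, 0, 0, 0, 0, 0, 0, 0, 0, 0, 0, 0, 0, 0, 0, 0, 0, 0, 0, 0, 0, 0, 0, 0, 0, 0, 0, 0, 0, 0, 0, 0, 0, 0, 0, 0, 0, 0],
  "jaw": 0
}}

```text
t: 2.55
tool_pos: [0.6154, 0.333, -0.0002]
tcp_rot: [-0.561, 0.565, -0.426, 0.429]
contact_force: [-0.3, -0.3, 6.1]
width: 0.677
```

Run:
```python
from h import *
plan((616,333,100,17.3,3),(572,0,120,0,5))
```

```text
now [ 6.154e+02  3.330e+02 -2.000e-01] yaw 15.5 q6 1.8 w 0.677 F [-0.3 -0.3  6.1] t 2.55
[0.3, -33, 0.1, 0.0, -0.6, 0.1]
[0.6, -67, 0.2, 0.1, -1.2, 0.3]
[0.9, -100, 0.3, 0.1, -1.8, 0.4]
[63, -104, -26, 0.1, 1.7, 0.4]
[125, -107, -52, 0.1, 5.2, 0.4]
[186, -111, -79, 0.1, 8.6, 0.4]
[248, -114, -105, 0.1, 12.1, 0.4]
[310, -118, -131, 0.1, 15.5, 0.4]
```

Emit:
{"op": "carry_out", "data": {
  "targets": [0, -30, 0, 0, 0, 0, 0, -65, 0, 0, 0, 0, 20, -95, -6, 0, 0, 0, 65, -110, -26, 0, 2, 0, 110, -110, -46, 0, 5, 0, 155, -110, -66, 0, 8, 0, 200, -110, -86, 0, 12, 0, 245, -110, -106, 0, 16, 0]
}}

```text
t: 3.35
tool_pos: [0.578, 0.0675, 0.1118]
tcp_rot: [-0.495, 0.499, -0.501, 0.504]
contact_force: [0.7, -0.3, -1.6]
width: 0.671
```

Run:
```python
from h import *
plan((424,-316,90,-4.4,9))
```

```text
now [578.   67.5 111.8] yaw -0.6 q6 1.7 w 0.671 F [ 0.7 -0.3 -1.6] t 3.35
[43, 2.8, -16.7, 0.0, 0.4, 0.0]
[86, 5.5, -33, 0.0, 0.8, 0.1]
[128, 8.3, -50, 0.0, 1.3, 0.1]
[171, 11.0, -67, 0.0, 1.7, 0.2]
[214, 13.8, -83, 0.0, 2.1, 0.2]
[257, 16.5, -100, 0.0, 2.5, 0.3]
[299, 19.3, -117, 0.0, 3.0, 0.3]
[342, 22, -133, 0.0, 3.4, 0.4]
[385, 25, -150, 0.0, 3.8, 0.4]
```

Emit:
{"op": "carry_out", "data": {
  "targets": [43, 0, -17, 0, 0, 0, 86, 0, -33, 0, 1, 0, 130, 0, -50, 0, 2, 0, 175, 0, -68, 0, 2, 0, 220, 0, -86, 0, 3, 0, 265, 0, -103, 0, 3, 0, 308, 0, -120, 0, 4, 0, 350, 10, -137, 0, 4, 0]
}}

```text
t: 4.15
tool_pos: [0.437, -0.2832, 0.1056]
tcp_rot: [-0.478, 0.481, -0.517, 0.522]
contact_force: [1.2, 0.6, -0.4]
width: 0.672
```

Run:
```python
from h import *
d=snap('wrist','w2')
plan((424,-316,70,-4.4,8))
```

```text
now [ 433.4 -288.8  103.6] yaw -5.0 q6 1.08 w 0.671 F [-2.1 -5.2 -1.9] t 4.2
[3.4, 4.3, -0.9, 0.0, -0.1, 0.1]
[6.9, 8.5, -1.7, 0.0, -0.1, 0.2]
[10.3, 12.8, -2.6, 0.1, -0.2, 0.3]
[13.7, 17.0, -3.4, 0.1, -0.3, 0.4]
[17.1, 21, -4.3, 0.1, -0.4, 0.5]
[21, 26, -5.2, 0.1, -0.4, 0.6]
[24, 30, -6.0, 0.1, -0.5, 0.7]
[27, 34, -6.9, 0.2, -0.6, 0.8]
```

View pics/w2.png

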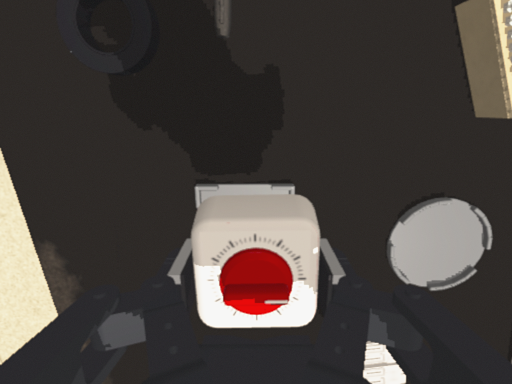

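The timer is held upright with its dial centred at (257,284); the rear rim of the square tray shows at row 187 and the round tray at (440,243).

Run:
```python
from h import *
d=dict(np.load('pics/w2.npz'))
print('dial',cast(d,257,284,.149)*1000, 'tray rim', cast(d,196,186,.009)*1000,cast(d,294,186,.009)*1000)
meas(d,(380,185,500,300),.009,90,'round')
plan((424,-316,30,-4.4,5),(424,-316,5,-4.4,3))
```

```text
dial [ 437.80484353 -276.00940219  149.        ] tray rim [ 386.35779637 -270.55522923    9.        ] [ 470.21510975 -277.32395253    9.        ]
round xy 599.5 -342.7 size 91.8 83.1 long-side angle from x 31.5
now [ 433.4 -288.8  103.6] yaw -5.0 q6 1.08 w 0.671 F [-2.1 -5.2 -1.9] t 4.2
[5.4, 14.8, -1.4, 0.0, -0.1, 0.2]
[10.7, 30, -2.7, 0.1, -0.2, 0.3]
[16.1, 44, -4.1, 0.1, -0.3, 0.5]
[21, 59, -5.4, 0.1, -0.5, 0.6]
[27, 74, -6.8, 0.2, -0.6, 0.8]
[27, 82, -6.8, 0.2, -0.6, 0.8]
[27, 91, -6.7, 0.2, -0.6, 0.8]
[26, 99, -6.7, 0.2, -0.6, 0.8]
```

Emit:
{"op": "carry_out", "data": {
  "targets": [6, 10, -1, 0, 0, 0, 14, 25, -3, 0, 0, 0, 24, 40, -5, 0, 0, 0, 31, 55, -6.5, 0, -0.5, 0.5, 31.5, 68, -7, 0, -0.5, 0.7, 31.5, 80, -7, 0, -0.5, 0.7, 31.5, 85, -7, 0, -0.5, 0.7, 31.5, 85, -7, 0, -0.5, 0.7]
}}

```text
t: 5.0
tool_pos: [0.4229, -0.3198, 0.0181]
tcp_rot: [0.479, -0.481, 0.52, -0.518]
contact_force: [1.0, 1.0, -1.0]
width: 0.675
```

Run:
```python
from h import *
d=snap('wrist','w3')
plan((424,-321,5,-4.4,8))
```

```text
now [ 423.3 -320.2   18.9] yaw -4.4 q6 1.0 w 0.671 F [-0.3 -0.1 -1.1] t 5.05
[0.1, 1.7, 0.1, 0.0, -0.0, 0.0]
[0.2, 3.5, 0.2, 0.0, -0.0, 0.0]
[0.3, 5.2, 0.3, 0.1, -0.0, 0.0]
[0.3, 6.9, 0.4, 0.1, -0.0, 0.0]
[0.4, 8.7, 0.5, 0.1, -0.0, 0.0]
[0.5, 10.4, 0.6, 0.1, -0.0, 0.1]
[0.6, 12.1, 0.7, 0.2, -0.0, 0.1]
[0.7, 13.9, 0.8, 0.2, -0.0, 0.1]
```

View pics/w3.png

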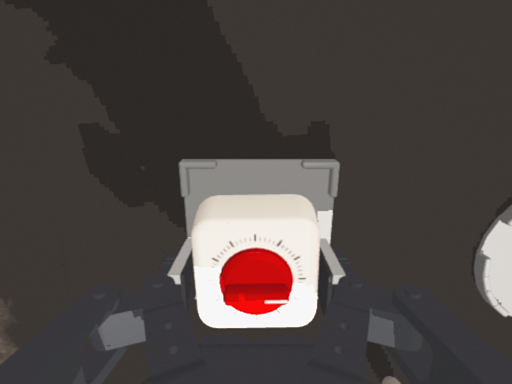

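The timer sits centred over the tray (timer 257, tray rim 181–337 in columns). I'll lower it and release.

Emit:
{"op": "carry_out", "data": {
  "targets": [0, 3, 0, 0, 0, 0, 0, 6, 0, 0, 0, 0, 0, 9, 0, 0, 0, 0, 0, 12, 0.5, 0, 0, 0, 0.5, 14.5, 0.5, 0, 0, 0, 0.5, 15, 0.5, 0, 0, 0, 0.5, 15, 0.5, 0, 0, 0, 0.5, 15, 0.5, 0, 0, 0]
}}

```text
t: 5.85
tool_pos: [0.4238, -0.3208, 0.0039]
tcp_rot: [0.479, -0.481, 0.52, -0.518]
contact_force: [-0.3, 0.0, -1.0]
width: 0.676
```

Emit:
{"op": "carry_out", "data": {
  "targets": [0, 0, 0, 0, 0, 0, 0, 0, 0, 0, 0, 0, 0, 0, 0, 0, 0, 0, 0, 0, 0, 0, 0, 0, 0, -10, 0, 0, 0, 0, 0, -40, 0, 0, 0, 0, 0, -75, 0, 0, 0, 0, 0, -110, 0, 0, 0, 0],
  "jaw": 100
}}

```text
t: 6.65
tool_pos: [0.4239, -0.3205, 0.1156]
tcp_rot: [0.479, -0.481, 0.52, -0.518]
contact_force: [0.9, -0.1, 0.4]
width: 0.997
```

Run:
```python
from h import *
d=snap('wrist','w4')
C=cloud(d).reshape(-1,3); P=C[(C[:,2]>.025)&(C[:,2]<.06)&(np.hypot(C[:,0]-.424,C[:,1]+.316)<.06)]
print(len(P),np.median(P[:,2]),cv2.minAreaRect(P[:,:2].astype(np.float32)*1000))
D=P[P[:,2]>.041];print('dial',np.median(D,0) if len(D) else 0)
hsv=cv2.cvtColor(d['frame'],cv2.COLOR_RGB2HSV); m=cv2.inRange(hsv,(0,150,80),(8,255,255))|cv2.inRange(hsv,(172,150,80),(180,255,255))
v,u=np.nonzero(m);print(u.mean(),v.mean(),cast(d,u.mean(),v.mean(),.046)*1000)
plan((634,-181,110,18.5,8))
```

```text
4437 0.03405870743298598 ((424.07757568359375, -318.74346923828125), (56.46263885498047, 56.72416687011719), 86.57475280761719)
dial [ 0.42443686 -0.31806761  0.04854015]
256.03435468895077 201.24419684308265 [ 423.7557117  -316.09302076   46.        ]
now [ 427.  -322.9  121.6] yaw -4.4 q6 1.0 w 1.001 F [ 2.2 -0.7  3. ] t 6.7
[-19.7, 1.4, 24, -0.0, -2.9, 0.1]
[-39, 2.9, 49, -0.0, -5.7, 0.1]
[-59, 4.3, 73, -0.1, -8.6, 0.2]
[-79, 5.7, 98, -0.1, -11.5, 0.2]
[-98, 7.2, 122, -0.1, -14.3, 0.3]
[-118, 8.6, 146, -0.1, -17.2, 0.3]
[-138, 10.0, 171, -0.2, -20, 0.4]
[-158, 11.5, 195, -0.2, -23, 0.4]
```

The timer is seated: centre about (424,-317), case top at 34 mm. Next is the rack.

Emit:
{"op": "carry_out", "data": {
  "targets": [-20, 0, 24, 0, -3, 0, -40, 0, 49, 0, -6, 0, -60, 0, 73, 0, -9, 0, -80, 0, 98, 0, -12, 0, -100, 0, 122, 0, -15, 0, -120, 0, 146, 0, -18, 0, -138, 0, 171, 0, -21, 0, -158, 0, 195, 0, -23, 0]
}}

```text
t: 7.5
tool_pos: [0.6348, -0.1798, 0.1221]
tcp_rot: [-0.573, 0.575, -0.409, 0.415]
contact_force: [0.1, -0.4, 0.9]
width: 0.999
```

Run:
```python
from h import *
d=snap('wrist','w5'); C=cloud(d)
F=C.reshape(-1,3); P=F[(F[:,2]>.022)&(F[:,2]<.06)&(np.hypot(F[:,0]-.634,F[:,1]+.18)<.065)]
print(len(P),cv2.minAreaRect(P[:,:2].astype(np.float32)*1000))
f='top0';D=dict(np.load('pics/top0.npz'));F=cloud(D).reshape(-1,3); P=F[(F[:,2]>.022)&(F[:,2]<.06)&(np.hypot(F[:,0]-.634,F[:,1]+.18)<.065)]
print(len(P),cv2.minAreaRect(P[:,:2].astype(np.float32)*1000))
plan((634,-181,110,18.5,8))
```

```text
6717 ((636.6719360351562, -181.7647247314453), (57.74919128417969, 85.19686126708984), 18.41727638244629)
504 ((635.896484375, -184.26426696777344), (57.811466217041016, 86.43634033203125), 17.975515365600586)
now [ 639.4 -176.7  122. ] yaw 18.9 q6 0.97 w 1.002 F [4.4 0.  0.7] t 7.55
[0.3, 1.5, -0.8, -0.1, 0.1, 0.1]
[0.6, 3.0, -1.7, -0.1, 0.1, 0.1]
[0.8, 4.5, -2.5, -0.2, 0.2, 0.2]
[1.1, 6.0, -3.3, -0.2, 0.2, 0.2]
[1.4, 7.5, -4.1, -0.3, 0.3, 0.3]
[1.7, 9.0, -5.0, -0.3, 0.3, 0.3]
[2.0, 10.5, -5.8, -0.4, 0.4, 0.4]
[2.3, 12.0, -6.6, -0.5, 0.4, 0.4]
```

View pics/w5.png

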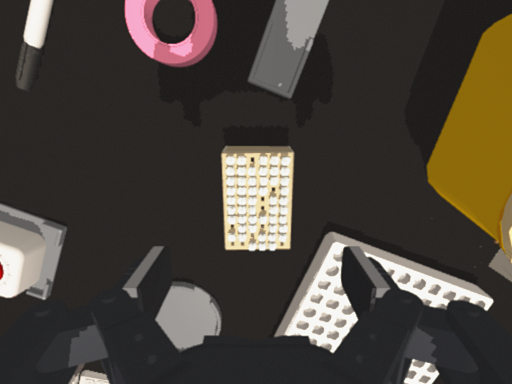

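The rack is centred at (257,199), square between the jaws. The corner of the white tube rack at (335,238) stays clear of the finger path.

Run:
```python
from h import *
d=dict(np.load('pics/w5.npz'));C=cloud(d);print('white rack h',np.percentile(C[260:330,320:340,2],[5,50,95]))
plan((636.3,-183,50,18.3,4),(636.3,-183,1,18.3,4))
```

```text
white rack h [0.01595333 0.02392796 0.02535775]
now [ 639.4 -176.7  122. ] yaw 18.9 q6 0.97 w 1.002 F [4.4 0.  0.7] t 7.55
[1.1, 18.0, -1.4, -0.1, 0.2, 0.1]
[2.2, 36, -2.8, -0.2, 0.3, 0.2]
[3.3, 54, -4.2, -0.3, 0.5, 0.3]
[4.4, 72, -5.6, -0.5, 0.6, 0.4]
[4.3, 84, -5.7, -0.5, 0.6, 0.4]
[4.2, 97, -5.8, -0.5, 0.6, 0.4]
[4.1, 109, -5.9, -0.5, 0.6, 0.4]
[4.0, 121, -6.0, -0.5, 0.6, 0.4]
```

Emit:
{"op": "carry_out", "data": {
  "targets": [1, 10, -2, 0, 0, 0, 3, 25, -4, -0.3, 0.5, 0.2, 4, 45, -6, -0.5, 0.6, 0.4, 4, 65, -6, -0.5, 0.6, 0.4, 4, 85, -6, -0.5, 0.6, 0.4, 4, 100, -6, -0.5, 0.6, 0.4, 4, 113, -6, -0.5, 0.6, 0.4, 4, 119, -6, -0.5, 0.6, 0.4],
  "jaw": 92
}}

```text
t: 8.35
tool_pos: [0.6339, -0.1834, 0.0008]
tcp_rot: [-0.572, 0.574, -0.416, 0.413]
contact_force: [-0.1, 0.8, -0.4]
width: 0.92
```

Emit:
{"op": "carry_out", "data": {
  "targets": [0, 0, 0, 0, 0, 0, 0, 0, 0, 0, 0, 0, 0, 0, 0, 0, 0, 0, 0, 0, 0, 0, 0, 0, 0, 0, 0, 0, 0, 0, 0, 0, 0, 0, 0, 0, 0, 0, 0, 0, 0, 0, 0, 0, 0, 0, 0, 0],
  "jaw": 0
}}

```text
t: 9.15
tool_pos: [0.6338, -0.1833, 0.0008]
tcp_rot: [-0.572, 0.574, -0.416, 0.413]
contact_force: [0.7, 1.3, -0.6]
width: 0.67
```

Run:
```python
from h import *
plan((636,-183,90,18.3,2),(607.7,161.2,110,11.5,9))
```

```text
now [ 633.8 -183.3    0.8] yaw 18.2 q6 0.97 w 0.67 F [ 0.7  1.3 -0.6] t 9.15
[0.1, -45, 0.9, 0.1, -0.0, -0.0]
[0.3, -89, 1.8, 0.2, -0.1, -0.1]
[-37, -91, 10.8, 0.2, 0.7, -0.1]
[-74, -94, 19.7, 0.2, 1.4, -0.1]
[-112, -96, 29, 0.2, 2.2, -0.1]
[-149, -98, 38, 0.2, 2.9, -0.1]
[-186, -100, 47, 0.2, 3.7, -0.1]
[-224, -102, 56, 0.2, 4.5, -0.1]
[-261, -105, 65, 0.2, 5.2, -0.1]
[-298, -107, 73, 0.2, 6.0, -0.1]
[-336, -109, 82, 0.2, 6.7, -0.1]
```

Emit:
{"op": "carry_out", "data": {
  "targets": [0, -30, 0, 0, 0, 0, 0, -70, 0, 0, 0, 0, -15, -100, 4, 0, 0, 0, -60, -105, 15, 0, 1, 0, -105, -105, 26, 0, 2, 0, -150, -105, 37, 0, 3, 0, -195, -105, 48, 0, 4, 0, -240, -105, 60, 0, 5, 0]
}}

```text
t: 9.95
tool_pos: [0.6158, 0.0651, 0.1061]
tcp_rot: [-0.553, 0.555, -0.441, 0.438]
contact_force: [0.5, -0.3, -1.3]
width: 0.67
```

Run:
```python
from h import *
plan((607.7,161.2,80,11.5,8))
```

```text
now [615.8  65.1 106.1] yaw 13.2 q6 1.45 w 0.67 F [ 0.5 -0.3 -1.3] t 9.95
[-11.9, 3.3, 1.8, 0.0, 0.2, -0.0]
[-24, 6.5, 3.5, 0.1, 0.4, -0.0]
[-36, 9.8, 5.3, 0.1, 0.6, -0.0]
[-48, 13.0, 7.1, 0.1, 0.8, -0.0]
[-60, 16.3, 8.8, 0.1, 1.0, -0.0]
[-72, 19.6, 10.6, 0.2, 1.2, -0.0]
[-83, 23, 12.4, 0.2, 1.5, -0.0]
[-95, 26, 14.1, 0.2, 1.7, -0.0]
```

Emit:
{"op": "carry_out", "data": {
  "targets": [-20, 0, 3, 0, 0, 0, -45, 5, 6, 0, 1, 0, -70, 15, 10, 0, 1, 0, -88, 25, 13, 0, 1.5, 0, -95, 40, 14, 0, 1.7, 0, -95, 55, 14, 0, 1.7, 0, -95, 65, 14, 0, 1.7, 0, -95, 65, 14, 0, 1.7, 0]
}}

```text
t: 10.75
tool_pos: [0.6061, 0.1604, 0.0394]
tcp_rot: [-0.545, 0.549, -0.449, 0.446]
contact_force: [-0.2, 0.6, 0.1]
width: 0.667
```

Run:
```python
from h import *
d=snap('wrist','w6')
F=cloud(d).reshape(-1,3); s=status.get_state(); P=F[(F[:,2]>.06)&(F[:,2]<.1)&(np.hypot(F[:,0]-.608,F[:,1]-.161)<.06)]
print(len(P),cv2.minAreaRect(P[:,:2].astype(np.float32)*1000))
plan((607.7,161.2,5,11.5,8))
```

```text
28629 ((606.8771362304688, 167.64816284179688), (118.24760437011719, 73.1888656616211), 11.437381744384766)
now [606.8 160.4  40.4] yaw 11.4 q6 1.63 w 0.666 F [-0.4 -0.4  0. ] t 10.8
[-0.1, 4.4, 0.2, 0.0, -0.0, -0.0]
[-0.1, 8.9, 0.3, 0.1, -0.0, -0.0]
[-0.2, 13.3, 0.5, 0.1, -0.0, -0.0]
[-0.3, 17.7, 0.6, 0.2, -0.0, -0.0]
[-0.4, 22, 0.8, 0.2, -0.0, -0.0]
[-0.4, 27, 0.9, 0.3, -0.0, -0.0]
[-0.5, 31, 1.1, 0.3, -0.0, -0.0]
[-0.6, 35, 1.2, 0.3, -0.1, -0.0]
```

View pics/w6.png

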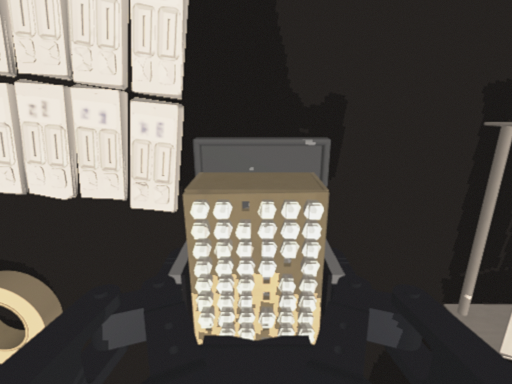

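The rack is held upright; the tray's far rim is at row 139 (columns 195–329) and the rack's far top edge at row 190 (columns 188–325).

Run:
```python
from h import *
d=dict(np.load('pics/w6.npz'))
u=np.array([np.cos(np.radians(101.5)),np.sin(np.radians(101.5))]);n=np.array([u[1],-u[0]])
T=(cast(d,195,139,.009)[:2]+cast(d,329,139,.009)[:2])*500
K=(cast(d,188,191,.075)[:2]+cast(d,325,190,.075)[:2])*500
print('tray centre',T-55*u,'rack centre',K-43*u, 'corners',cast(d,188,191,.075),cast(d,325,190,.075),cast(d,195,139,.009),cast(d,329,139,.009))
```

```text
tray centre [608.70532418 162.09774933] rack centre [606.1538601  160.73521178] corners [0.57162324 0.19732212 0.075     ] [0.62353884 0.20842183 0.075     ] [0.55884456 0.20805055 0.009     ] [0.63663562 0.22393667 0.009     ]
```

Emit:
{"op": "carry_out", "data": {
  "targets": [0, 6, 1, 0, 0, 0, 0, 12, 2, 0, 0, 0, -0.5, 18, 2.5, 0.3, 0, 0, -0.5, 24, 2.5, 0.3, 0, 0, -0.5, 29, 2.5, 0.3, 0, 0, -0.5, 33, 2.5, 0.3, 0, 0, -0.5, 35.5, 2.5, 0.3, 0, 0, -0.5, 35.5, 2.5, 0.3, 0, 0]
}}

```text
t: 11.6
tool_pos: [0.6086, 0.1612, 0.0045]
tcp_rot: [-0.547, 0.548, -0.448, 0.447]
contact_force: [0.6, -0.1, -0.9]
width: 0.67
```

Emit:
{"op": "carry_out", "data": {
  "targets": [0, 0, 0, 0, 0, 0, 0, 0, 0, 0, 0, 0, 0, 0, 0, 0, 0, 0, 0, 0, 0, 0, 0, 0, 0, -10, 0, 0, 0, 0, 0, -40, 0, 0, 0, 0, 0, -75, 0, 0, 0, 0, 0, -110, 0, 0, 0, 0],
  "jaw": 100
}}

```text
t: 12.4
tool_pos: [0.6086, 0.1612, 0.1162]
tcp_rot: [-0.547, 0.548, -0.448, 0.447]
contact_force: [0.7, 0.5, -0.8]
width: 0.999
```

Run:
```python
from h import *
d=snap('wrist','w7')
F=cloud(d).reshape(-1,3); P=F[(F[:,2]>.025)&(F[:,2]<.06)&(np.hypot(F[:,0]-.608,F[:,1]-.161)<.065)]
print(len(P),np.percentile(P[:,2],[50,90]),cv2.minAreaRect(P[:,:2].astype(np.float32)*1000))
plan((443,53,110,35,8))
```

```text
7291 [0.0406894  0.04669805] ((608.7810668945312, 161.71859741210938), (57.845489501953125, 85.6361083984375), 11.373812675476074)
now [612.4 162.2 123.1] yaw 11.4 q6 1.63 w 1.001 F [1.1 0.1 4. ] t 12.45
[9.2, 1.4, -23, -0.1, -2.9, 0.0]
[18.4, 2.8, -47, -0.1, -5.9, 0.0]
[28, 4.2, -70, -0.2, -8.8, 0.0]
[37, 5.6, -94, -0.3, -11.8, 0.0]
[46, 7.1, -117, -0.3, -14.7, 0.0]
[55, 8.5, -141, -0.4, -17.7, 0.0]
[64, 9.9, -164, -0.5, -21, 0.0]
[73, 11.3, -188, -0.5, -24, 0.0]
```

The rack is seated at (608.8, 161.7), yaw 11.4°, with its case and cap heights as expected. Next is the tape.

Emit:
{"op": "carry_out", "data": {
  "targets": [9, 0, -23, 0, 1, 0, 18, 0, -47, 0, 3, 0, 28, 0, -70, 0, 5, 0, 37, 0, -94, 0, 6, 0, 46, 0, -117, 0, 8, 0, 55, 5, -141, 0, 9, 0, 64, 10, -164, 0, 10, 0, 73, 12, -188, 0, 11.4, 0]
}}

```text
t: 13.25
tool_pos: [0.442, 0.0529, 0.1097]
tcp_rot: [0.503, -0.497, 0.498, -0.502]
contact_force: [-0.3, 0.1, -0.3]
width: 1.0
```

Run:
```python
from h import *
d=snap('wrist','w8')
hsv=cv2.cvtColor(d['frame'],cv2.COLOR_RGB2HSV)
F=cloud(d).reshape(-1,3); P=F[(F[:,2]>.012)&(F[:,2]<.03)&(np.hypot(F[:,0]-.443,F[:,1]-.053)<.042)]
print(len(P),np.median(P[:,2]),cv2.minEnclosingCircle(P[:,:2].astype(np.float32)*1000))
plan((443,53,50,0,4),(443,53,0,0,4))
```

```text
3228 0.019475367234144822 ((444.7041015625, 55.57454299926758), 33.17728805541992)
now [436.4  51.  108.8] yaw -0.1 q6 1.69 w 1.0 F [-4.8 -1.8 -0.2] t 13.3
[-0.5, 14.7, 1.6, -0.0, -0.0, -0.0]
[-1.0, 29, 3.2, -0.1, -0.1, -0.0]
[-1.5, 44, 4.8, -0.1, -0.1, -0.0]
[-2.0, 59, 6.4, -0.1, -0.1, -0.0]
[-2.0, 71, 6.4, -0.1, -0.1, -0.0]
[-1.9, 84, 6.3, -0.1, -0.1, -0.0]
[-1.9, 96, 6.3, -0.1, -0.1, -0.0]
[-1.9, 109, 6.3, -0.1, -0.1, -0.0]
```

View pics/w8.png

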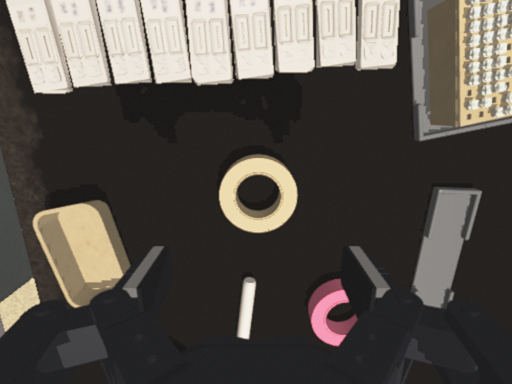

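The beige tape is at (258,193), clear for the fingers; the pen end is at (248,280) and the pink roll at (340,312), both away from the finger path.

Emit:
{"op": "carry_out", "data": {
  "targets": [-1, 10, 3, 0, 0, 0, -2, 25, 6, 0, 0, 0, -3.5, 45, 7.5, 0, 0, 0, -3.5, 65, 7.5, 0, 0, 0, -3.5, 85, 7.5, 0, 0, 0, -3.5, 98, 7.5, 0, 0, 0, -3.5, 107, 7.5, 0, 0, 0, -3.5, 109, 7.5, 0, 0, 0]
}}

```text
t: 14.1
tool_pos: [0.4443, 0.0548, -0.0011]
tcp_rot: [-0.5, 0.499, -0.5, 0.501]
contact_force: [-0.5, 0.3, -0.6]
width: 1.005
```

Emit:
{"op": "carry_out", "data": {
  "targets": [0, 0, 0, 0, 0, 0, 0, 0, 0, 0, 0, 0, 0, 0, 0, 0, 0, 0, 0, 0, 0, 0, 0, 0, 0, 0, 0, 0, 0, 0, 0, 0, 0, 0, 0, 0, 0, 0, 0, 0, 0, 0, 0, 0, 0, 0, 0, 0],
  "jaw": 0
}}

```text
t: 14.9
tool_pos: [0.445, 0.055, 0.0001]
tcp_rot: [-0.501, 0.499, -0.5, 0.501]
contact_force: [-0.5, -0.3, 5.7]
width: 0.728
```

Run:
```python
from h import *
plan((443,53,80,0,2),(600,-346,90,0,10))
```

```text
now [4.45e+02 5.50e+01 1.00e-01] yaw -0.1 q6 1.69 w 0.728 F [-0.5 -0.3  5.7] t 14.9
[0.9, -40, -0.9, -0.1, -0.0, -0.0]
[1.9, -80, -1.7, -0.2, -0.1, -0.1]
[42, -81, 14.0, -0.2, -0.1, -0.1]
[82, -82, 30, -0.2, -0.1, -0.1]
[122, -83, 46, -0.2, -0.1, -0.1]
[161, -84, 61, -0.2, -0.1, -0.1]
[201, -85, 77, -0.2, -0.1, -0.1]
[241, -86, 93, -0.2, -0.1, -0.1]
[281, -87, 109, -0.2, -0.1, -0.1]
[321, -88, 124, -0.2, -0.1, -0.1]
[361, -89, 140, -0.2, -0.1, -0.1]
[401, -90, 156, -0.2, -0.1, -0.1]
```

Closing on the tape gave a small upward force, so the fingertips reach the tabletop. That would foul the round tray's rim, so I'll regrip about 9 mm higher.

Emit:
{"op": "carry_out", "data": {
  "targets": [0, 0, 0, 0, 0, 0, 0, 0, 0, 0, 0, 0, 0, 0, 0, 0, 0, 0, 0, -3, 0, 0, 0, 0, 0, -6, 0, 0, 0, 0, 0, -9, 0, 0, 0, 0, 0, -9, 0, 0, 0, 0, 0, -9, 0, 0, 0, 0],
  "jaw": 90
}}

```text
t: 15.7
tool_pos: [0.4451, 0.055, 0.0092]
tcp_rot: [-0.501, 0.498, -0.5, 0.501]
contact_force: [-0.5, 0.3, 0.1]
width: 0.899
```

Emit:
{"op": "carry_out", "data": {
  "targets": [0, 0, 0, 0, 0, 0, 0, 0, 0, 0, 0, 0, 0, 0, 0, 0, 0, 0, 0, 0, 0, 0, 0, 0, 0, 0, 0, 0, 0, 0, 0, 0, 0, 0, 0, 0, 0, 0, 0, 0, 0, 0, 0, 0, 0, 0, 0, 0],
  "jaw": 0
}}

```text
t: 16.5
tool_pos: [0.4449, 0.055, 0.0101]
tcp_rot: [-0.501, 0.498, -0.5, 0.501]
contact_force: [-3.8, -1.6, 11.5]
width: 0.705
```

Emit:
{"op": "carry_out", "data": {
  "targets": [0, -15, 0, 0, 0, 0, 0, -40, 0, 0, 0, 0, 15, -75, 5, 0, 0, 0, 55, -90, 21, 0, 0, 0, 95, -95, 37, 0, 0, 0, 135, -95, 53, 0, 0, 0, 175, -95, 69, 0, 0, 0, 215, -95, 84, 0, 0, 0]
}}

```text
t: 17.3
tool_pos: [0.5284, -0.1619, 0.1049]
tcp_rot: [-0.501, 0.498, -0.5, 0.501]
contact_force: [1.1, 0.9, -0.4]
width: 0.704
```

Run:
```python
from h import *
d=snap('wrist','w9')
plan((601,-346.5,90,0,6),(601,-346.5,50,0,2))
```

```text
now [ 532.1 -168.6  105.2] yaw -0.4 q6 1.27 w 0.706 F [ 4.4 -6.5  0.2] t 17.35
[30, 2.8, 11.6, -0.1, -0.1, 0.1]
[59, 5.6, 23, -0.2, -0.1, 0.1]
[89, 8.4, 35, -0.2, -0.2, 0.2]
[118, 11.2, 47, -0.3, -0.2, 0.2]
[148, 14.0, 58, -0.4, -0.3, 0.3]
[177, 16.8, 70, -0.5, -0.4, 0.3]
[177, 37, 70, -0.5, -0.4, 0.3]
[177, 57, 70, -0.5, -0.4, 0.3]
```

View pics/w9.png

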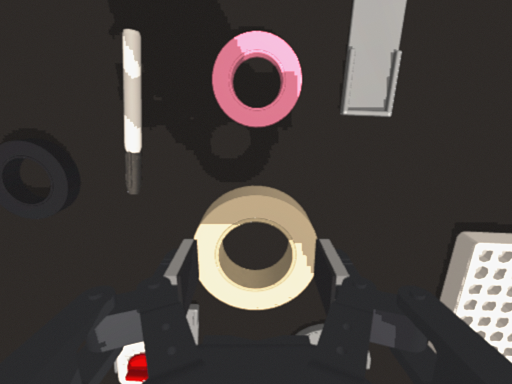

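The tape is held at (256,248). I'll check its tilt from the depth data.

Run:
```python
from h import *
d=dict(np.load('pics/w9.npz')); C=cloud(d)
hsv=cv2.cvtColor(d['frame'],cv2.COLOR_RGB2HSV)
P=C[190:312,190:322].reshape(-1,3); 
zs=P[:,2]; h,e=np.histogram(zs,np.arange(.08,.14,.002)); print([(round(a,3),int(b)) for a,b in zip(e,h) if b>30])
zt=e[np.argmax(np.where(e[:-1]>.1,h,0))]; T=P[abs(zs-zt-.001)<.005]
A=np.c_[T[:,:2]-T[:,:2].mean(0),np.ones(len(T))]; k=np.linalg.lstsq(A,T[:,2],rcond=None)[0]; print('slope',k)
r=(T[:,2]-A@k); print('rms',r.std(),cv2.minEnclosingCircle(T[:,:2].astype(np.float32)*1000))
```

```text
[(np.float64(0.094), 32), (np.float64(0.096), 168), (np.float64(0.098), 187), (np.float64(0.1), 207), (np.float64(0.102), 210), (np.float64(0.104), 244), (np.float64(0.106), 267), (np.float64(0.108), 264), (np.float64(0.11), 278), (np.float64(0.112), 3002), (np.float64(0.114), 4556), (np.float64(0.116), 89), (np.float64(0.118), 89), (np.float64(0.12), 89), (np.float64(0.122), 94), (np.float64(0.124), 93), (np.float64(0.126), 84), (np.float64(0.128), 81), (np.float64(0.13), 65), (np.float64(0.132), 55)]
slope [-0.00247696 -0.00231109  0.11410937]
rms 0.001035384458916713 ((527.9690551757812, -160.34657287597656), 34.32518768310547)
```

Emit:
{"op": "carry_out", "data": {
  "targets": [30, 0, 12, 0, 0, 0, 62, 0, 24, 0, 0, 0, 95, 5, 37, 0, 0, 0, 127, 10, 50, 0, 0, 0, 155, 20, 61, -0.4, 0, 0.2, 174, 35, 69, -0.4, 0, 0.2, 177, 50, 70, -0.4, 0, 0.2, 177, 62, 70, -0.4, 0, 0.2]
}}

```text
t: 18.15
tool_pos: [0.6005, -0.3459, 0.0427]
tcp_rot: [0.498, -0.499, 0.502, -0.502]
contact_force: [-0.8, 0.7, -0.2]
width: 0.705
```

Run:
```python
from h import *
d=snap('wrist','w10')
plan((601,-347,14,0,8))
```

```text
now [ 599.  -344.4   40.6] yaw -0.4 q6 1.06 w 0.697 F [-0.7  0.2 -2. ] t 18.2
[0.3, 3.3, 0.3, 0.0, -0.0, -0.0]
[0.7, 6.6, 0.5, 0.1, -0.1, -0.0]
[1.0, 10.0, 0.8, 0.1, -0.1, -0.0]
[1.3, 13.3, 1.0, 0.1, -0.2, -0.0]
[1.6, 16.6, 1.3, 0.2, -0.2, -0.1]
[2.0, 19.9, 1.6, 0.2, -0.3, -0.1]
[2.3, 23, 1.8, 0.2, -0.3, -0.1]
[2.6, 27, 2.1, 0.2, -0.4, -0.1]
```

View pics/w10.png

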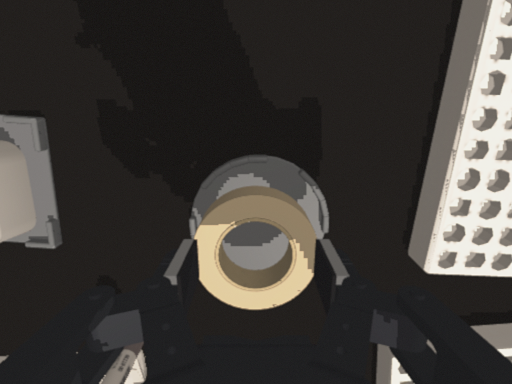

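The tape is over the round tray, whose rim spans columns 191–328 with its far edge at row 157.

Run:
```python
from h import *
d=dict(np.load('pics/w10.npz'))
print('far',cast(d,259.5,157,.009)*1000-[0,46,0],'sides',cast(d,191,222,.009)*1000,cast(d,328,222,.009)*1000)
```

```text
far [ 602.74780415 -347.06278448    9.        ] sides [ 557.49986327 -343.80700378    9.        ] [ 647.70045731 -344.32487108    9.        ]
```

Emit:
{"op": "carry_out", "data": {
  "targets": [1, 4, 1, 0, 0, 0, 2, 8, 2, 0, 0, 0, 3.5, 12, 3.5, 0.2, -0.4, 0, 3.5, 16, 3.5, 0.2, -0.4, 0, 3.5, 20, 3.5, 0.2, -0.4, 0, 3.5, 24, 3.5, 0.2, -0.4, 0, 3.5, 26.5, 3.5, 0.2, -0.4, 0, 3.5, 26.5, 3.5, 0.2, -0.4, 0]
}}

```text
t: 19.0
tool_pos: [0.6023, -0.3478, 0.0138]
tcp_rot: [0.5, -0.5, 0.501, -0.499]
contact_force: [0.8, -0.3, -1.3]
width: 0.706
```

Emit:
{"op": "carry_out", "data": {
  "targets": [0, 0, 0, 0, 0, 0, 0, 0, 0, 0, 0, 0, 0, 0, 0, 0, 0, 0, 0, 0, 0, 0, 0, 0, 0, -10, 0, 0, 0, 0, 0, -40, 0, 0, 0, 0, 0, -75, 0, 0, 0, 0, 0, -110, 0, 0, 0, 0],
  "jaw": 100
}}

```text
t: 19.8
tool_pos: [0.6022, -0.3479, 0.1255]
tcp_rot: [0.5, -0.5, 0.501, -0.499]
contact_force: [1.0, -1.0, 0.6]
width: 1.001
```

Run:
```python
from h import *
d=snap('wrist','w11')
F=cloud(d).reshape(-1,3); P=F[(F[:,2]>.015)&(F[:,2]<.035)&(np.hypot(F[:,0]-.602,F[:,1]+.347)<.045)]
print(len(P),np.percentile(P[:,2],[10,50,90]),cv2.minEnclosingCircle(P[:,:2].astype(np.float32)*1000))
plan((430,-96,110,-6.3,8))
```

```text
2902 [0.02139447 0.02249026 0.02332017] ((601.7538452148438, -347.2452697753906), 33.18857192993164)
now [ 605.5 -349.8  133. ] yaw 0.0 q6 1.05 w 1.0 F [ 0.7 -1.   4.4] t 19.85
[-32, 2.6, -22, -0.1, 0.8, 0.0]
[-64, 5.2, -44, -0.1, 1.6, 0.0]
[-95, 7.7, -66, -0.2, 2.4, 0.1]
[-127, 10.3, -88, -0.2, 3.2, 0.1]
[-159, 12.9, -110, -0.3, 4.0, 0.1]
[-191, 15.5, -132, -0.4, 4.8, 0.1]
[-222, 18.1, -154, -0.4, 5.5, 0.2]
[-254, 21, -176, -0.5, 6.3, 0.2]
```

The tape is seated at (601.8, -347.2), top at 22.5 mm and level. Last is the pen.

Emit:
{"op": "carry_out", "data": {
  "targets": [-32, 0, -22, 0, 1, 0, -64, 0, -44, 0, 2, 0, -95, 0, -66, 0, 3, 0, -127, 5, -88, 0, 4, 0, -159, 10, -110, 0, 5, 0, -191, 15, -132, 0, 6, 0, -222, 20, -154, 0, 6, 0, -254, 24, -176, 0, 6.3, 0]
}}

```text
t: 20.65
tool_pos: [0.4288, -0.095, 0.1071]
tcp_rot: [-0.473, 0.47, -0.523, 0.53]
contact_force: [1.3, 0.9, -0.1]
width: 0.997
```

Run:
```python
from h import *
d=snap('wrist','w12')
F=cloud(d).reshape(-1,3); P=F[(F[:,2]>.006)&(F[:,2]<.02)&(np.hypot(F[:,0]-.430,F[:,1]+.096)<.07)]
print(len(P),np.median(P[:,2]),cv2.minAreaRect(P[:,:2].astype(np.float32)*1000))
plan((430,-96,50,-6.3,4),(430,-96,2,-6.3,4))
```

```text
2166 0.012479145625482205 ((428.49163818359375, -101.60420227050781), (124.40782165527344, 79.91316223144531), 52.067481994628906)
now [422.  -90.5 105.6] yaw -6.1 q6 1.47 w 0.998 F [-5.7  3.9  0.1] t 20.7
[1.2, 13.9, 2.1, -0.0, 0.0, -0.0]
[2.4, 28, 4.2, -0.0, 0.1, -0.0]
[3.5, 42, 6.3, -0.0, 0.1, -0.1]
[4.7, 56, 8.5, -0.0, 0.2, -0.1]
[4.7, 68, 8.5, -0.0, 0.2, -0.1]
[4.7, 80, 8.4, -0.0, 0.2, -0.1]
[4.8, 92, 8.4, -0.0, 0.2, -0.1]
[4.8, 104, 8.4, -0.0, 0.2, -0.1]
```

View pics/w12.png

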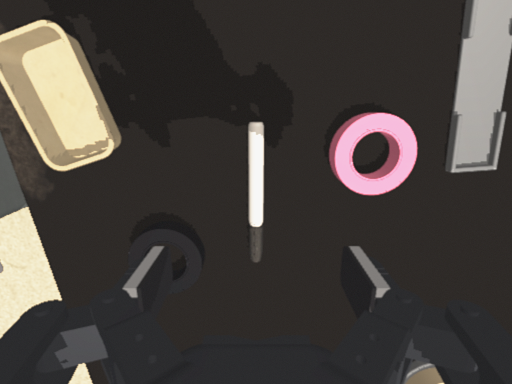

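The pen runs from (257,123) to (256,262), parallel to the fingers. The black roll at (165,262) and pink roll at (373,153) are clear if I part-close the jaws.

Run:
```python
from h import *
d=dict(np.load('pics/w12.npz'))
a=cast(d,256.5,123,.007)*1000;b=cast(d,256,262,.007)*1000;c=(a+b)/2;print(a,b,c,np.linalg.norm(a-b),np.degrees(np.arctan2(*(a-b)[1::-1])))
plan((c[0],c[1],50,-6.3,4),(c[0],c[1],2,-6.3,4))
```

```text
[436.76176527 -34.06907121   7.        ] [ 422.40007483 -161.22702493    7.        ] [429.58092005 -97.64804807   7.        ] 127.96641491377814 83.55610980278594
now [422.  -90.5 105.6] yaw -6.1 q6 1.47 w 0.998 F [-5.7  3.9  0.1] t 20.7
[1.6, 13.9, 2.1, -0.0, 0.0, -0.0]
[3.2, 28, 4.1, -0.0, 0.1, -0.0]
[4.8, 42, 6.2, -0.0, 0.1, -0.1]
[6.4, 56, 8.2, -0.0, 0.2, -0.1]
[6.4, 68, 8.2, -0.0, 0.2, -0.1]
[6.4, 80, 8.2, -0.0, 0.2, -0.1]
[6.4, 92, 8.2, -0.0, 0.2, -0.1]
[6.5, 104, 8.2, -0.0, 0.2, -0.1]
```

Emit:
{"op": "carry_out", "data": {
  "targets": [2, 10, 3, 0, 0, 0, 4, 25, 6, 0, 0, 0, 6, 42, 8, 0, 0, 0, 6.5, 60, 8, 0, 0, 0, 6.5, 78, 8, 0, 0, 0, 6.5, 92, 8, 0, 0, 0, 6.5, 101, 8, 0, 0, 0, 6.5, 102.5, 8, 0, 0, 0],
  "jaw": 50
}}

```text
t: 21.5
tool_pos: [0.4294, -0.0981, 0.0022]
tcp_rot: [0.473, -0.472, 0.527, -0.526]
contact_force: [-0.3, -0.3, -0.7]
width: 0.5
```

Emit:
{"op": "carry_out", "data": {
  "targets": [0, 0, 0, 0, 0, 0, 0, 0, 0, 0, 0, 0, 0, 0, 0, 0, 0, 0, 0, 0, 0, 0, 0, 0, 0, 0, 0, 0, 0, 0, 0, 0, 0, 0, 0, 0, 0, 0, 0, 0, 0, 0, 0, 0, 0, 0, 0, 0],
  "jaw": 0
}}

```text
t: 22.3
tool_pos: [0.4303, -0.0983, 0.0029]
tcp_rot: [-0.473, 0.472, -0.526, 0.526]
contact_force: [-0.7, -0.5, 6.2]
width: 0.117
```

Run:
```python
from h import *
plan((430,-97,70,-6.3,3),(619,-19,60,-1.6,5))
```

```text
now [430.3 -98.3   2.9] yaw -6.2 q6 1.45 w 0.117 F [-0.7 -0.5  6.2] t 22.3
[-0.5, -22, -0.1, -0.0, 0.0, -0.0]
[-0.9, -45, -0.2, -0.1, 0.1, -0.0]
[-1.4, -67, -0.3, -0.1, 0.1, -0.1]
[-21, -65, 36, -0.1, -0.8, -0.1]
[-41, -63, 72, -0.1, -1.8, -0.1]
[-60, -61, 107, -0.1, -2.7, -0.1]
[-80, -59, 143, -0.1, -3.6, -0.1]
[-99, -57, 179, -0.1, -4.6, -0.1]
```

Emit:
{"op": "carry_out", "data": {
  "targets": [0, -20, 0, 0, 0, 0, 0, -50, 0, 0, 0, 0, -10, -70, 15, 0, -1, 0, -30, -70, 52, 0, -2, 0, -52, -70, 92, 0, -3, 0, -74, -70, 132, 0, -4, 0, -92, -60, 166, 0, -4.6, 0, -99, -45, 179, 0, -4.6, 0]
}}

```text
t: 23.1
tool_pos: [0.6241, -0.0175, 0.0489]
tcp_rot: [-0.496, 0.491, -0.505, 0.508]
contact_force: [-0.5, -0.4, 0.2]
width: 0.113
```

Run:
```python
from h import *
d=snap('wrist','w13')
plan((619,-19,6,-1.6,8))
```

```text
now [622.7 -17.1  45.7] yaw -1.4 q6 1.57 w 0.118 F [ 2.   0.5 -1.9] t 23.15
[0.3, 5.0, -0.5, -0.0, 0.0, -0.0]
[0.5, 9.9, -0.9, -0.1, 0.0, -0.0]
[0.8, 14.9, -1.4, -0.1, 0.1, -0.0]
[1.0, 19.8, -1.9, -0.1, 0.1, -0.1]
[1.3, 25, -2.4, -0.1, 0.1, -0.1]
[1.5, 30, -2.8, -0.2, 0.1, -0.1]
[1.8, 35, -3.3, -0.2, 0.1, -0.1]
[2.0, 40, -3.8, -0.2, 0.2, -0.1]
```

View pics/w13.png

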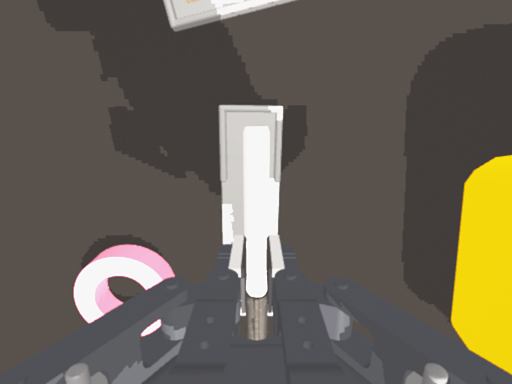

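The pen is held along the tray: its far end is at (257,128), and the tray's far edge is at row 107 (columns 220–282).

Run:
```python
from h import *
d=dict(np.load('pics/w13.npz'))
a=(cast(d,220,107,.009)+cast(d,282,107,.009))*500
u=np.array([np.cos(np.radians(88.4)),np.sin(np.radians(88.4)),0]); print('tray far',a,'centre',a-76*u)
C=cloud(d); 
for r in(140,170,200,230,260): print(r,np.round(np.median(C[r-3:r+3,250:263].reshape(-1,3),0)*1000,1))
e=cast(d,257,128,.055)*1000; print('pen end',e,'mid',e-63*u)
```

```text
tray far [623.00782565  56.83723818   9.        ] centre [620.8857811  -19.13313057   9.        ]
140 [625.3  42.6  59.1]
170 [625.   28.7  59.2]
200 [624.6  14.   59.2]
230 [624.2  -1.7  59.2]
260 [623.8 -18.4  59.2]
pen end [625.93530156  47.39096121  55.        ] mid [624.17623832 -15.58447604  55.        ]
```

Emit:
{"op": "carry_out", "data": {
  "targets": [1, 6, -1, 0, 0, 0, 2, 12, -2, 0, 0, 0, 3.4, 19, -2.8, 0, 0, 0, 3.4, 26, -2.8, -0.2, 0, 0, 3.4, 32, -2.8, -0.2, 0, 0, 3.4, 37, -2.8, -0.2, 0, 0, 3.4, 39.5, -2.8, -0.2, 0, 0, 3.4, 39.5, -2.8, -0.2, 0, 0]
}}

```text
t: 23.95
tool_pos: [0.62, -0.0204, 0.0062]
tcp_rot: [0.494, -0.493, 0.507, -0.506]
contact_force: [-1.8, -0.2, -0.3]
width: 0.116
```

Emit:
{"op": "carry_out", "data": {
  "targets": [0, 0, 0, 0, 0, 0, 0, 0, 0, 0, 0, 0, 0, 0, 0, 0, 0, 0, 0, 0, 0, 0, 0, 0, 0, -10, 0, 0, 0, 0, 0, -40, 0, 0, 0, 0, 0, -75, 0, 0, 0, 0, 0, -110, 0, 0, 0, 0],
  "jaw": 40
}}

```text
t: 24.75
tool_pos: [0.6196, -0.0207, 0.1179]
tcp_rot: [0.494, -0.493, 0.507, -0.506]
contact_force: [0.7, 0.6, 0.1]
width: 0.396
```

Emit:
{"op": "carry_out", "data": {
  "targets": [0, -20, -30, 0, 0, 0, 0, -30, -70, 0, 0, 0, 0, -40, -110, 0, 0, 0, 0, -50, -150, 0, 0, 0, 0, -60, -190, 0, 0, 0, 0, -60, -220, 0, 0, 0, 0, -60, -220, 0, 0, 0, 0, -60, -220, 0, 0, 0]
}}

```text
t: 25.55
tool_pos: [0.3999, -0.0152, 0.1788]
tcp_rot: [-0.495, 0.492, -0.506, 0.506]
contact_force: [1.6, -0.8, -0.1]
width: 0.399
```

Run:
```python
from h import *
plan((400,-19,200,0,1))
d=snap('top','top1'); D0=dict(np.load('pics/top0.npz'))
print('tube diff',np.abs(d['frame'][165:195,372:398].astype(int)-D0['frame'][165:195,372:398]).mean())
cv2.imwrite('pics/crop1.png',cv2.resize(d['frame'][120:240,110:400,::-1],None,fx=2.7,fy=2.7,interpolation=cv2.INTER_CUBIC))
b=(217,138,276,166)
F=cloud(d)[b[1]:b[3],b[0]:b[2]].reshape(-1,3); P=F[(F[:,2]>.012)&(F[:,2]<.03)]; print(len(P),P[:,2].max() if len(P) else 0)
meas(d,(222,143,271,161),.013,185,'pen')
for n,b,z,lo in [('pen_tray',(217,138,276,166),.009,60)]: meas(d,b,z,lo,n)
w=snap('wrist','w14'); F=cloud(w).reshape(-1,3);P=F[(F[:,2]>.0125)&(F[:,2]<.03)&(abs(F[:,0]-.62)<.03)&(abs(F[:,1]+.019)<.08)]
print(len(P),np.percentile(P[:,2],[10,50,90]) if len(P) else 0,cv2.minAreaRect(P[:,:2].astype(np.float32)*1000) if len(P) else 0)
```

```text
now [399.9 -15.2 178.8] yaw -1.5 q6 1.56 w 0.399 F [ 1.6 -0.8 -0.1] t 25.55
[3.8, -21, 0.2, -0.1, -1.5, -0.1]
tube diff 2.952991452991453
128 0.02494490164529667
pen xy 622.2 -0.1 size 88.6 6.4 long-side angle from x 88.4
pen_tray xy 619.1 -19.0 size 152.4 38.3 long-side angle from x 88.4
1185 [0.01336821 0.01538498 0.01700457] ((619.1600341796875, -17.445209503173828), (125.153564453125, 13.345922470092773), 88.43120574951172)
```

View pics/crop1.png

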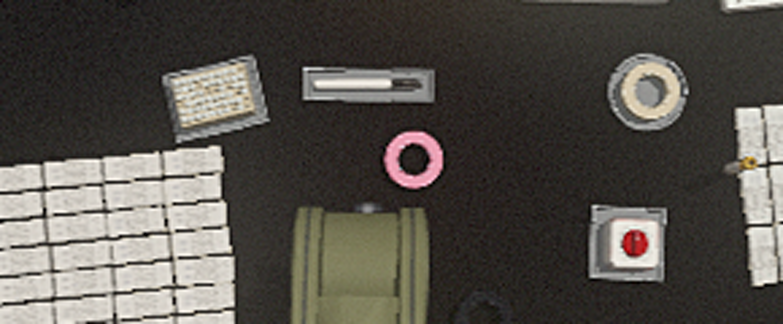

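All four things lie in their trays and the standing tube has not moved. In this crop the timer at (634,244) looks off-centre only because of its height; the close wrist view put it within about 2 mm.

```bash
python3 -c "
from rig import robot; print(robot.finish_job())"
```

```text
the job is handed in; nothing more can be done
None
```

I put the timer, small rack, tape and pen each into its own tray and handed the job in at about 26 s. The hand-in gave no verdict; these are my own last camera checks:

| Thing | Centre relative to tray | Height and angle |
|---|---|---|
| Timer | within about 2 mm | case top at 34 mm, as expected on the tray floor |
| Small rack | within about 1 mm | in line with the tray to about 0.1° |
| Tape | within about 1 mm | level, top at 22.5 mm |
| Pen | about 2 mm | in line with the tray, median top about 15.4 mm |

- **Sample tube:** it looks unmoved in the top view compared with the start, and the gripper was clear of everything at the end.
- **Tape regrip:** I gripped the tape twice. The first grip was so low that the fingertips could have hit the round tray's rim, so I let go and took it about 9 mm higher.
- **Disagreements:** early estimates of the timer's position differed by up to 9 mm between the two views because of its height. A close look corrected that before placing. The final top view still shows the timer slightly off-centre; I put that down to its height and relied on the close view.

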